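# Bring the salt round to the cutting board

### The arm

A 6-joint arm with a two-finger parallel gripper is mounted at the origin on the work surface. World frame = base frame: x ahead of the robot, y to its left, z up, the work surface at z = 0. Lengths are in m, angles in rad, forces in N, time in s.
With the tool pointing down it reaches from about 0.4 to 0.925 m from the base axis. Payload 12.5 kg.
Tool frame: the origin (TCP) lies midway between the tips of the shut fingers; the grasp point (between the pads) lies 19 mm behind it; z points along the fingers, y is the line along which they close (so a half turn about z gives the same grasp; the last joint's range is limited). The gripper opens to 95 mm and grips with 3 to 60 N. Pads are 20 mm wide; open, the fingers measure 119 mm over their backs; the gripper's body (75 mm by 180 mm) begins 59 mm behind the grasp point.
Start: joints at [-1.234, 0.491, 1.559, -0, 1.092, -0.106], TCP at [0.268, -0.565, 0.215] pointing down, gripper open.
Joint ranges: [-3.1, 3.1], [-0.84, 2.19], [0.05, 2.79], [-1.13, 4.28], [0.06, 2.93], [-2.69, 2.69]. Speed limits (rad/s): [2.22, 2.22, 2.79, 3.14, 3.14, 3.14].

### API

Orientations are given as a unit quaternion [x, y, z, w].
In Python, from cell import monitor, imaging, job gives the robot as it stands.
- The arm moves only by the tool apply_moves, never from a script. Its argument "moves" is text: rows parted by semicolons, each of 5 numbers parted by spaces: the shift along the world's x, y, z in units of 25 mm (1.0 is 25 mm), then the turn about the world's z in degrees, then the finger opening in mm, from 0 to 95.1. In form: dx dy dz twist grip; .... A call has 1 to 10 rows; each row shifts and turns the commanded pose from where the row before left it; what a row does not reach is not made up. A row lasts 1/10 s, in which the tool goes at most 50 mm and 8.59 degrees, less where a joint would pass 70% of its speed; a pose out of reach is approached as far as the arm can. A call is refused whole if a number of a shift passes 1 or a number of a turn 8.59, either way. A call with a gripper value outside its range is refused whole. The fingers move at their own pace and stop on an object; "grip_force" is the grip in N (left out, the last holds). Time passes only in rows, so rows that do not move let the fingers close. It gives the time, the measured TCP pose, the force, the opening and the grip force at its end, in the units of the state.
- monitor.state(): the state, without advancing time (a new reading comes with each control period).
- imaging.snapshot(name): name is "side" or "top" or "wrist"; returns the picture (400x640x3 uint8, red, green, blue); there is no depth.
- imaging.camera_info(name): a dict with "vfov" (degrees; the focal length in pixels is half the picture's height over the tangent of half this angle, whatever the lens; pixels are square), "cx", "cy" (the principal point, pixels), "rvec" (rotation vector, rad) and "tvec" (3), from world to camera coordinates, as OpenCV has them. Camera axes: x right, y down, z forward; pixel columns grow to the right and rows downward; lengths in m; the calibration is good to about 2 mm. A picture is of the moment at which its call begins: read the wrist's pose just before it. camera_info takes no time and is no camera call; for the wrist camera it gives the pose at the moment of the call.
- job.finish_job(): hands the job in; it is judged then, once.
The state is a dict: "t": time; "joint_positions": joint angles; "qvel": joint speeds; "joint_efforts": joint torques, N m; "eef_pos": TCP position; "tcp_rot": TCP orientation; "force": force on the tool from outside, world axes, zero at the start; "torque": the same for the moment, N m; "opening": finger opening in m; "grasp_force": force on a finger pad.
Only numpy, scipy, OpenCV 4.12 (cv2) and the standard library are available. Lean on these libraries where they do the work, as an engineer would, in place of code of your own. Each camera call takes 0.05 s, during which the arm holds its last target. There are 200 camera calls.

### The job

Turn the condiment carousel by pushing on the upright ends of its spokes with a fingertip until the spoke that carries the glass salt shaker points at the middle of the bamboo cutting board, and leave it at rest there. Turn it either way, with as many pushes as you like, but keep the hand off the four jars: none may be touched, lifted or tipped out of its holder. Leave the other things on the counter where they are.

Things in the scene. Friction and masses are not known exactly. Their poses are not given: they have to be found in the camera images.
- carousel_base: round steel foot of the condiment carousel, 160 mm across, 20 mm high, fixed to the counter; origin on the carousel's vertical turning axis at counter height; its yaw does not matter. A wooden hub, four steel spokes and four jar holders turn above it.
- hub_top (a point): top of the turning wooden hub (32 mm across) on the axis, 84 mm above the counter. Its four level spokes are 90 degrees apart, 12 mm thick, centre line 30 mm above the counter. On each, centred 70 mm from the axis, is a round wooden holder 60 mm across, rim 52 mm above the counter, with a jar standing in it.
- rotor (a joint): turn of the spokes in rad, 0 at the start, growing anticlockwise seen from above; turns freely at least one full turn either way, with light friction (about 1 N at the posts) so that it stays where it is left
- salt_post (a point): centre of the top of the upright round post (14 mm thick, the place to push) that ends the salt shaker's spoke: 85 mm above the counter, 125 mm from the axis; x points outward along that spoke, z up. The other three spokes end in the same posts, at 90, 180 and 270 degrees from it about the axis.
- salt: glass salt shaker with a steel screw cap, the tallest of the four jars, 72 mm tall, 48 mm across the foot; origin at the centre of its underside, z up; stands loose in the holder of its spoke, 40 mm above the counter
- mustard_pot: white ceramic mustard pot with a knobbed lid; origin at the centre of its underside, z up; starts upright in one of the other three holders, base 40 mm above the counter, 47 mm tall, 48 mm across; loose, and must stay in its holder
- spice_pot: low plain terracotta spice pot, flat on top; origin at the centre of its underside, z up; starts upright in one of the other three holders, base 40 mm above the counter, 30 mm tall, 48 mm across; loose, and must stay in its holder
- pinch_pot: wooden pinch pot with a cork lid; origin at the centre of its underside, z up; starts upright in one of the other three holders, base 40 mm above the counter, 37 mm tall, 48 mm across; loose, and must stay in its holder
- board: bamboo cutting board, 280 x 190 x 18 mm, lying flat to the robot's right of the carousel; origin at the centre of its underside, x along its length
- bento: stainless steel bento box with its clip-on lid closed, 126 x 184 x 59 mm, to the left; origin at the centre of its underside; leave alone
- tray: white ceramic condiment tray with three compartments, 70 x 200 x 25 mm, beyond the carousel; origin at the centre of its underside; leave alone
- tumbler: green glass tumbler, 64 mm across, 85 mm tall, left of the carousel on the near side; origin at the centre of its underside; leave alone
Things that resemble listed ones, but are neither listed nor needed, are in the scene too. Leave any pink or yellow look-alike of the pinch_pot alone.

How it is judged:
By the outcome, as a careful person would: the job done as asked, in the order asked, and still so for the second after the job is handed in, with the robot touching nothing.
It also fails if it takes over 72 s, if anything falls off the work surface, if the arm or the gripper's body presses on something with over 40 N, if the wrist force passes 120 N, or if a joint passes its speed limit or range.

## Working session

There is one attempt and no reset: what is moved stays moved. The work goes in short steps, Python scripts to look and compute and a tool call to move; the robot and the scene stay as the last step left them, time stands still between calls to the robot, and variables do not carry over. Pictures are saved under pics/ and viewed, at most 10 in all, crops included, and the job is handed in when it is done.

Besides the shell and the picture viewer there is one more tool, called after "Request:" in YAML: its name, and indented under it one key for each argument. apply_moves: Moves the arm, as the interface text tells. Its arguments: {"type":"object","properties":{"moves":{"type":"string"},"grip_force":{"type":"number"}},"required":["moves"]}

```bash
mkdir -p pics; cat > h.py <<'E'
import numpy as np, cv2
from cell import monitor, imaging, job
def snap(n,f):
    im=imaging.snapshot(n); cv2.imwrite('pics/'+f,im[:,:,::-1]); return im
def cam(n):
    c=imaging.camera_info(n); f=200/np.tan(np.radians(c['vfov']/2))
    return np.array([[f,0,c['cx']],[0,f,c['cy']],[0,0,1.]]),cv2.Rodrigues(np.array(c['rvec'],float))[0],np.array(c['tvec'],float)
def onz(n,u,v,z):
    K,R,t=cam(n); d=R.T@np.linalg.inv(K)@[u,v,1]; o=-R.T@t
    return o+d*(z-o[2])/d[2]
def proj(n,p):
    K,R,t=cam(n); q=K@(R@np.array(p,float)+t); return q[:2]/q[2]
E
python3 - <<'E'
from h import *
a=snap('top','t0.png'); b=snap('side','s0.png')
for n in('top','side'):
    c=imaging.camera_info(n);print(c); K,R,t=cam(n);print(-R.T@t)
s=monitor.state();print(s['t'],s['eef_pos'],s['tcp_rot'],s['force'],s['opening'])
E
```

```text
{'vfov': 48.733664213166065, 'cx': 316.59943497799946, 'cy': 200.5455650301144, 'rvec': array([ 2.1598236 , -2.20612091,  0.08466901]), 'tvec': array([0.05237382, 0.57411564, 1.10713376])}
[0.4890599  0.04249247 1.14765489]
{'vfov': 43.2064834052583, 'cx': 314.4873685640242, 'cy': 204.86250320902053, 'rvec': array([ 0.5744934 , -2.65931868,  1.20185682]), 'tvec': array([0.54823997, 0.19798197, 1.35400106])}
[0.14308747 1.03380457 1.04108448]
0.1 [ 0.26773572 -0.56451247  0.21413845] [ 9.75589823e-01  2.19600237e-01 -5.89144275e-05 -4.79160041e-04] [0.19575908 0.31155517 0.08547231] 0.09496372911365737
```

View pics/t0.png

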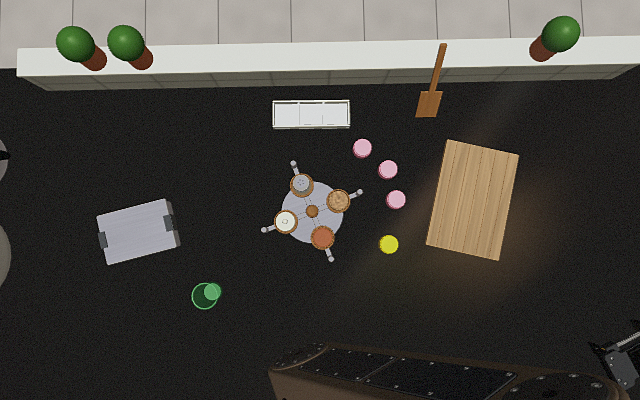

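View pics/s0.png

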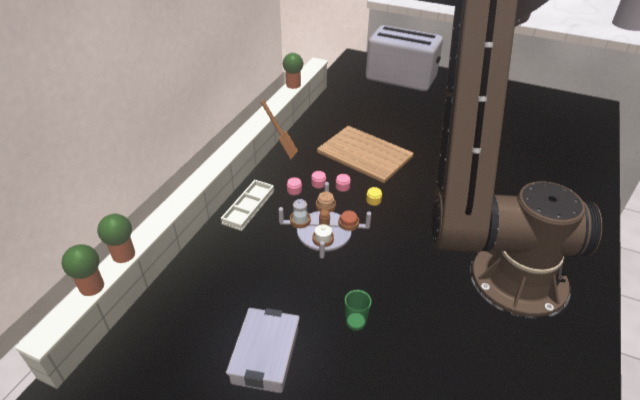

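The top view shows the carousel hub at about (312,211), with the salt shaker at (302,185) and its post at (293,163). The mustard pot is left, the spice pot near and the pinch pot right. The board's corners are about (447,140), (519,154), (499,261) and (427,244). I'll enlarge it.

```bash
python3 - <<'E'
from h import *
a=cv2.imread('pics/t0.png'); b=cv2.imread('pics/s0.png')
A=cv2.resize(a[150:275,250:410],None,fx=5,fy=4.8,interpolation=cv2.INTER_CUBIC)
A=cv2.resize(a[145:270,250:410],(800,600) if 0 else (768,600),interpolation=cv2.INTER_CUBIC) # 4.8x
cv2.imwrite('pics/tc.png',A)
B=cv2.resize(b[165:275,265:395],None,fx=5,fy=5,interpolation=cv2.INTER_CUBIC)
cv2.imwrite('pics/sc.png',B)
hsv=cv2.cvtColor(a[120:280,410:540],cv2.COLOR_BGR2HSV)
m=((hsv[...,2]>110)&(hsv[...,1]>60)).astype(np.uint8); m=cv2.morphologyEx(m,cv2.MORPH_OPEN,np.ones((5,5)))
c=max(cv2.findContours(m,0,2)[0],key=cv2.contourArea); r=cv2.minAreaRect(c); box=cv2.boxPoints(r)+[410,120];print(box)
P=np.array([onz('top',u,v,.018) for u,v in box]);print(P.round(4),P.mean(0), np.linalg.norm(P-np.roll(P,1,0),axis=1))
E
```

```text
[[424.91571426 245.30094147]
 [446.7173996  138.71492386]
 [519.92712402 153.68964386]
 [498.12543488 260.27566528]]
[[ 0.4553 -0.2331  0.018 ]
 [ 0.7291 -0.3007  0.018 ]
 [ 0.6858 -0.4883  0.018 ]
 [ 0.4135 -0.4175  0.018 ]] [ 0.57091229 -0.35991508  0.018     ] [0.18908278 0.28196906 0.19259302 0.28134114]
```

View pics/tc.png

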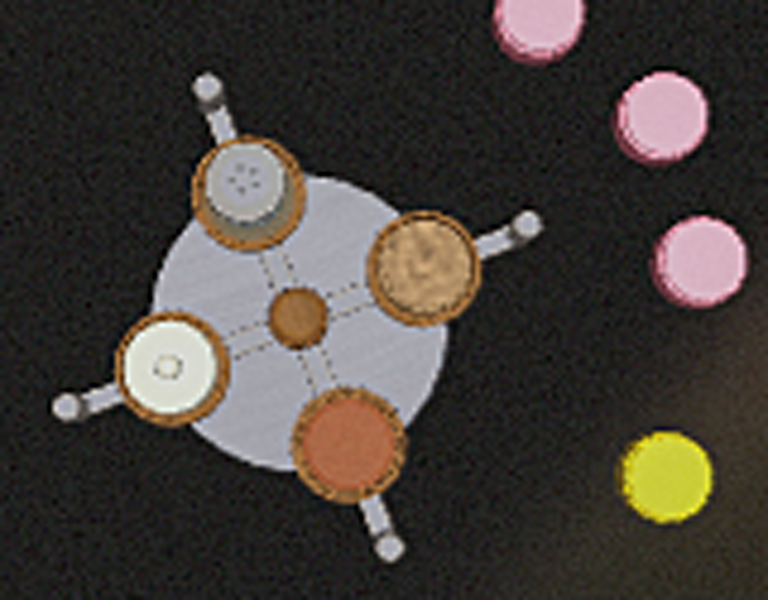

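View pics/sc.png

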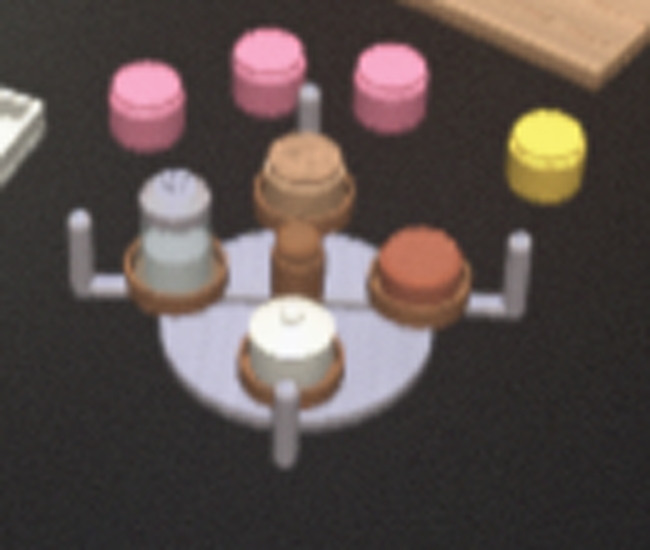

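The crops show post tops at (tc pixels) salt (207,87), pinch (527,223), spice (390,547) and mustard (67,406), with the hub at (298,317). In sc pixels they are salt (80,216), pinch (309,91), spice (518,237) and mustard (286,387).

```bash
cat >> h.py <<'E'
def tri(a,b):
    Ps=[K@np.c_[R,t] for K,R,t in (cam('top'),cam('side'))]
    X=cv2.triangulatePoints(*Ps,np.array(a,float),np.array(b,float))[:,0]; return X[:3]/X[3]
E
python3 - <<'E'
from h import *
T=dict(salt=(207,87),pinch=(527,223),spice=(390,547),must=(67,406),hub=(298,317))
S=dict(salt=(80,216),pinch=(309,91),spice=(518,237),must=(286,387),hub=(298,228))
Z={}
for k in T:
    a=np.array(T[k])/4.8+[250,145]; b=np.array(S[k])/5+[265,165]
    Z[k]=onz('top',*a,.085 if k!='hub' else .084); print(k,Z[k].round(4),tri(a,b).round(4))
c=np.mean([Z[k] for k in('salt','pinch','spice','must')],0)[:2];print('c',c)
for k in Z: d=Z[k][:2]-c; print(k,np.hypot(*d),np.degrees(np.arctan2(d[1],d[0])))
d=np.array([.571,-.36])-c;print('goal',np.degrees(np.arctan2(d[1],d[0])))
for n,u,v in (('tumbler base',204,296),('bento',138,232),('yellow',389,244)): print(n,onz('top',u,v,.03))
for u,v in((362,148),(388,170),(396,200),(312,114)): print(onz('top',u,v,.03))
E
```

```text
salt [0.6626 0.0954 0.085 ] [0.6629 0.0955 0.0843]
pinch [ 0.5901 -0.0645  0.085 ] [ 0.5903 -0.0649  0.0821]
spice [0.4296 0.0083 0.085 ] [0.4302 0.0085 0.0844]
must [0.503  0.1682 0.085 ] [0.5033 0.1686 0.0817]
hub [0.5452 0.0517 0.084 ] [0.5461 0.0521 0.0833]
c [0.5463356  0.05183038]
salt 0.12418604052996399 20.53545517104289
pinch 0.1243255492216532 -69.39469688136998
spice 0.12460430882488338 -159.5471530218973
must 0.12414609049041984 110.41242498138946
hub 0.0011354993757014362 -175.47997273878644
goal -86.5726659487187
tumbler base [0.34145362 0.32636365 0.03      ]
bento [0.50441846 0.49262379 0.03      ]
yellow [ 0.46082764 -0.13984954  0.03      ]
[ 0.70699058 -0.07894499  0.03      ]
[ 0.64878276 -0.14363675  0.03      ]
[ 0.57159562 -0.16136843  0.03      ]
[0.79836173 0.04730717 0.03      ]
```

Request:
apply_moves:
  moves: "0.8 1 0 8.5 0;0.8 1 0 8.5 0;0.8 1 0 8.5 0;0.8 1 0 8.5 0;0.8 1 0 8.5 0;0.8 1 0 8.5 0;0.8 1 0 8.5 0;0.8 1 0 8.5 0;0.8 1 0 8.5 0;0.8 1 0 8.5 0"

```text
t: 1.1
eef_pos: [0.4684, -0.3136, 0.2144]
tcp_rot: [0.568, 0.823, 0.0, -0.0]
force: [0.5, -0.1, 0.5]
opening: 0.0203
grasp_force: 0.0
```

Request:
apply_moves:
  moves: "0 1 0 0 0;0 1 0 0 0;0 1 0 0 0;0 1 0 0 0;0 1 0 0 0;0 1 0 0 0;0 1 0 0 0;0 1 0 0 0;0 1 0 0 0;0 1 0 0 0"

```text
t: 2.1
eef_pos: [0.4676, -0.0637, 0.2145]
tcp_rot: [0.571, 0.821, -0.0, -0.0]
force: [-0.5, -0.9, -0.9]
opening: 0.0004
grasp_force: 0.0
```

Request:
apply_moves:
  moves: "0 1 0 0 0;0 1 0 0 0;0 1 0 0 0;0 1 0 0 0;0 1 0 0 0;0 1 0 0 0;0 1 0 0 0;0 1 0 0 0;0 1 0 0 0;0 0 0 0 0"

```text
t: 3.1
eef_pos: [0.4675, 0.1622, 0.2144]
tcp_rot: [0.57, 0.822, 0.0, -0.0]
force: [-0.7, -0.3, 0.4]
opening: 0.0002
grasp_force: 0.0
```

Request:
apply_moves:
  moves: "0 0 -1 0 0;0 0 -1 0 0;0 0 -1 0 0;0 0 -1 0 0;0 0 -1 0 0;0 0 -1 0 0;0 0 -0.2 0 0;0 0 0 0 0"

```text
t: 3.9
eef_pos: [0.4676, 0.1598, 0.0593]
tcp_rot: [0.571, 0.821, -0.001, -0.001]
force: [-0.1, 1.0, 0.7]
opening: 0.0006
grasp_force: 0.0
```

```bash
python3 - <<'E'
from h import *
s=monitor.state();print(s['eef_pos'],s['force'])
c=np.array([.5463,.0518]);p=np.array([.4675,.1622])
A=list(np.arange(121.5,20,-4))
q=p;acc=p.copy()
for i,a in enumerate(A):
    r=.128 if i>1 else .131
    n=c+r*np.array([np.cos(np.radians(a)),np.sin(np.radians(a))])
    d=((n-acc)/.025).round(2); acc=acc+d*.025; print(a,d)
E
```

```text
[0.4675878  0.15978132 0.05932917] [-0.05763877  0.99482405  0.70355732]
121.5 [0.41 0.05]
117.5 [0.32 0.18]
113.5 [0.38 0.05]
109.5 [0.33 0.13]
105.5 [0.34 0.11]
101.5 [0.35 0.08]
97.5 [0.35 0.06]
93.5 [0.36 0.03]
89.5 [0.36 0.01]
85.5 [ 0.35 -0.01]
81.5 [ 0.36 -0.04]
77.5 [ 0.35 -0.07]
73.5 [ 0.35 -0.09]
69.5 [ 0.34 -0.11]
65.5 [ 0.33 -0.14]
61.5 [ 0.32 -0.16]
57.5 [ 0.3  -0.18]
53.5 [ 0.3 -0.2]
49.5 [ 0.28 -0.22]
45.5 [ 0.26 -0.24]
41.5 [ 0.25 -0.26]
37.5 [ 0.22 -0.28]
33.5 [ 0.21 -0.29]
29.5 [ 0.19 -0.3 ]
25.5 [ 0.16 -0.32]
21.5 [ 0.15 -0.33]
```

```bash
python3 - <<'E'
from h import *
b=snap('side','s1.png');cv2.imwrite('pics/s1c.png',cv2.resize(b[110:290,245:405,::-1],None,fx=3.3,fy=3.3,interpolation=cv2.INTER_CUBIC))
E
```

```text
(no output)
```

View pics/s1c.png

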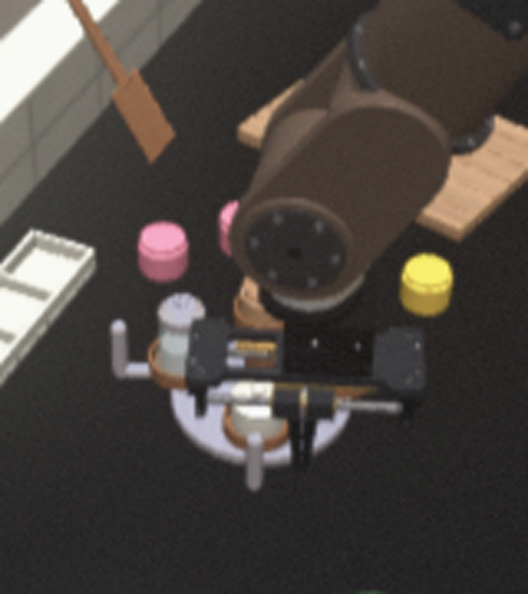

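The fingertip at about (300,465) stands clear to the right of the mustard post (255,465), and the gripper body is above the jars. I'm starting the push.

Request:
apply_moves:
  moves: "0.4 0.12 0 0 0;0.32 0.18 0 -4 0;0.38 0.05 0 -4 0;0.33 0.13 0 -4 0;0.34 0.11 0 -4 0;0.35 0.08 0 -4 0;0.35 0.06 0 -4 0;0.36 0.03 0 -4 0"

```text
t: 4.75
eef_pos: [0.5398, 0.1797, 0.0609]
tcp_rot: [0.753, 0.658, 0.001, 0.0]
force: [-1.2, 0.9, -0.2]
opening: 0.0002
grasp_force: 0.6
```

```bash
python3 - <<'E'
from h import *
print(monitor.state()['eef_pos'],monitor.state()['force'])
b=snap('side','s2.png');cv2.imwrite('pics/s2c.png',cv2.resize(b[110:290,245:405,::-1],None,fx=3.3,fy=3.3,interpolation=cv2.INTER_CUBIC))
E
```

```text
[0.53977712 0.17966516 0.06094141] [-1.21111081  0.87704281 -0.18002451]
```

View pics/s2c.png

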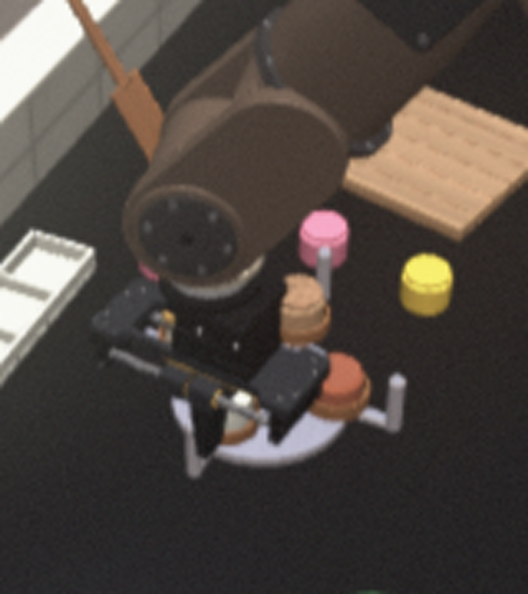

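The push works: the mustard post at (193,455) sits against the finger and the rotor has turned. I'm continuing along the arc.

Request:
apply_moves:
  moves: "0.36 0.01 0 -4 0;0.35 -0.01 0 -4 0;0.36 -0.04 0 -4 0;0.35 -0.07 0 -4 0;0.35 -0.09 0 -4 0;0.34 -0.11 0 -4 0;0.33 -0.14 0 -4 0;0.32 -0.16 0 -4 0;0.3 -0.18 0 -4 0;0.3 -0.2 0 -4 0"

```text
t: 5.8
eef_pos: [0.6233, 0.1547, 0.0608]
tcp_rot: [0.933, 0.361, 0.001, 0.0]
force: [-0.2, 1.1, 0.1]
opening: 0.0005
grasp_force: 0.5
```

Request:
apply_moves:
  moves: "0.28 -0.22 0 -4 0;0.26 -0.24 0 -4 0;0.25 -0.26 0 -4 0;0.22 -0.28 0 -4 0;0.21 -0.29 0 -4 0;0.09 -0.15 0 -2 0;0.09 -0.15 0 -2 0;0.05 -0.08 0 -1 0;0.03 -0.05 0 0 0;0 0 0 0 0"

```text
t: 6.8
eef_pos: [0.6596, 0.1115, 0.0597]
tcp_rot: [0.988, 0.151, 0.0, 0.0]
force: [-0.3, 0.0, -0.3]
opening: 0.0004
grasp_force: 0.0
```

```bash
python3 - <<'E'
from h import *
p=monitor.state()['eef_pos'];print(p,monitor.state()['force']); d=np.array(p[:2])-[.5463,.0518];print(np.hypot(*d),np.degrees(np.arctan2(d[1],d[0])))
b=snap('top','t2.png');cv2.imwrite('pics/t2c.png',cv2.resize(b[145:270,250:410,::-1],(768,600),interpolation=cv2.INTER_CUBIC))
E
```

```text
[0.65956891 0.11150957 0.05971695] [-0.27238611  0.02540063 -0.25446133]
0.12804326930951196 27.795903939897045
```

View pics/t2c.png

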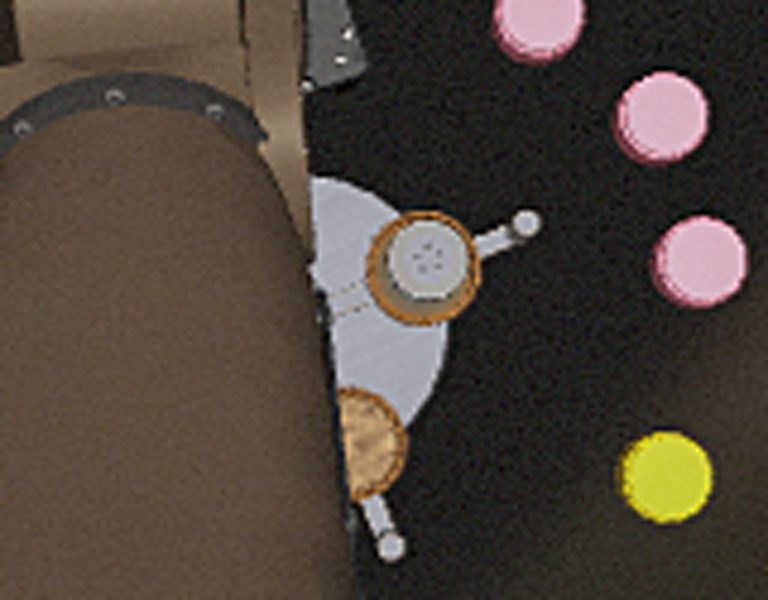

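The salt post is now at tc pixel (526,223), about -69.5°, so roughly 17° remain. I'm going on slowly.

Request:
apply_moves:
  moves: "0.12 -0.24 0 -3 0;0.11 -0.25 0 -3 0;0.09 -0.25 0 -3 0;0.06 -0.17 0 -2 0;0.04 -0.13 0 -1.5 0;0.02 -0.08 0 -1 0;0.02 -0.08 0 -1 0;0.01 -0.04 0 0 0;0 0 0 0 0"

```text
t: 7.75
eef_pos: [0.6714, 0.0805, 0.0597]
tcp_rot: [1.0, 0.025, 0.0, 0.0]
force: [-0.4, -0.4, -0.3]
opening: 0.0006
grasp_force: 0.0
```

```bash
cat >>h.py <<'E'
def status(f=None):
    s=monitor.state();d=np.array(s['eef_pos'][:2])-[.5463,.0518];print(s['eef_pos'],s['force'],np.hypot(*d),np.degrees(np.arctan2(d[1],d[0])))
    im=imaging.snapshot('top').astype(np.float32); im+=imaging.snapshot('top'); im/=2
    v=im.min(2)
    best=[]
    # post-top template: grey disc radius ~7mm at z=.085, search salt angle & score
    for a in np.arange(-100,-60,.25):
        x=np.radians(a); P=[]
        for r in np.arange(0.114,.1371,.0015):
            for w in np.arange(-.012,.0121,.0015):
                P.append((r,w))
        P=np.array(P); ins=np.hypot(P[:,0]-.1245,P[:,1])<.0065
        W=np.array([proj0(np.array([.5463+r*np.cos(x)-w*np.sin(x),.0518+r*np.sin(x)+w*np.cos(x),.085])) for r,w in P]).astype(np.float32)
        g=cv2.remap(v,W[:,0].reshape(-1,1),W[:,1].reshape(-1,1),1)[:,0]
        best.append((g[ins].mean()-g[~ins].mean(),a))
    b=sorted(best)[::-1][:6];print(b); w=np.array(b); print('salt angle',(w[:,1]).mean())
    if f: cv2.imwrite('pics/'+f,cv2.resize(im[145:270,250:410,::-1],(768,600),interpolation=cv2.INTER_CUBIC))
_K,_R,_t=cam('top')
def proj0(p): q=_K@(_R@p+_t); return q[:2]/q[2]
E
python3 -c "
from h import *
status('t3c.png')"
```

```text
[0.67137384 0.08048014 0.05969352] [-0.42729276 -0.35493824 -0.33611509] 0.12831997867757788 12.914976283041147
[(np.float32(114.93254), np.float64(-83.75)), (np.float32(114.027985), np.float64(-84.0)), (np.float32(112.49536), np.float64(-83.5)), (np.float32(110.8685), np.float64(-84.25)), (np.float32(107.31842), np.float64(-83.25)), (np.float32(105.49997), np.float64(-84.5))]
salt angle -83.875[ WARN:0@1.204] global loadsave.cpp:1063 imwrite_ Unsupported depth image for selected encoder is fallbacked to CV_8U.
```

View pics/t3c.png

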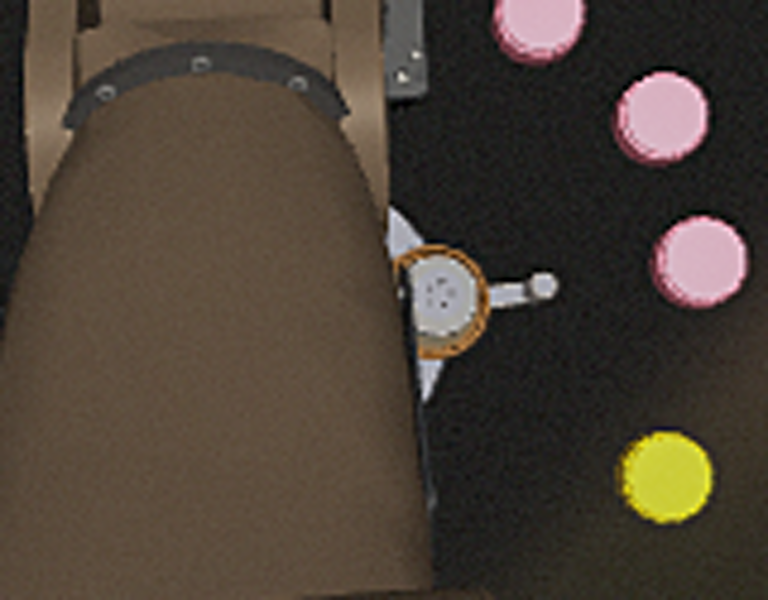

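The salt post is at pixel (543,286), measured at -83.9° against the goal of -86.6°. One small push is left.

Request:
apply_moves:
  moves: "0.01 -0.05 0 -1 0;0.01 -0.05 0 -1 0;0.01 -0.05 0 -0.5 0;0.01 -0.05 0 0 0;0.01 -0.03 0 0 0;0 0 0 0 0;0 0 0 0 0"

```text
t: 8.55
eef_pos: [0.6725, 0.0747, 0.0597]
tcp_rot: [1.0, 0.003, -0.0, 0.0]
force: [-0.2, 0.6, 0.8]
opening: 0.0002
grasp_force: 0.0
```

```bash
python3 -c "
from h import *
status()"
```

```text
[0.67251935 0.07466762 0.05965391] [-0.1846698   0.56480484  0.84283604] 0.12827412837793978 10.269092943172373
[(np.float32(114.80653), np.float64(-86.5)), (np.float32(114.143875), np.float64(-86.25)), (np.float32(113.29065), np.float64(-86.75)), (np.float32(111.826706), np.float64(-86.0)), (np.float32(109.22486), np.float64(-87.0)), (np.float32(106.21759), np.float64(-85.75))]
salt angle -86.375
```

Request:
apply_moves:
  moves: "-0.05 0.3 0 0 0;-0.05 0.3 0 0 0;0 0 0.8 0 0;0 0 1 0 0;0 0 1 0 0;0 0 1 0 0;0 0 1 0 0;0 0 1 0 0;0 0 0.5 0 0;0 1 0 0 0"

```text
t: 9.65
eef_pos: [0.6707, 0.1136, 0.2191]
tcp_rot: [1.0, 0.002, 0.002, 0.0]
force: [0.7, 0.6, -0.3]
opening: 0.0005
grasp_force: 0.0
```

Request:
apply_moves:
  moves: "0 1 0 0 0;0 1 0 0 0;0 1 0 0 0;0 1 0 0 0;0 1 0 0 0;0 1 0 0 0;0 1 0 0 0;0 1 0 0 0;0 1 0 0 0;0 0 0 0 0"

```text
t: 10.65
eef_pos: [0.669, 0.3429, 0.216]
tcp_rot: [1.0, 0.005, -0.001, 0.0]
force: [0.4, -0.1, -1.2]
opening: 0.0006
grasp_force: 0.0
```

```bash
python3 -c "
from h import *
status('t4c.png')"
```

```text
[0.66902134 0.34294046 0.21595389] [ 0.38007594 -0.1139714  -1.172742  ] 0.3159482491004232 67.1436353889688
[(np.float32(113.901306), np.float64(-86.5)), (np.float32(113.56084), np.float64(-86.25)), (np.float32(112.24107), np.float64(-86.75)), (np.float32(111.28045), np.float64(-86.0)), (np.float32(108.236374), np.float64(-87.0)), (np.float32(105.94873), np.float64(-85.75))]
salt angle -86.375[ WARN:0@1.166] global loadsave.cpp:1063 imwrite_ Unsupported depth image for selected encoder is fallbacked to CV_8U.
```

View pics/t4c.png

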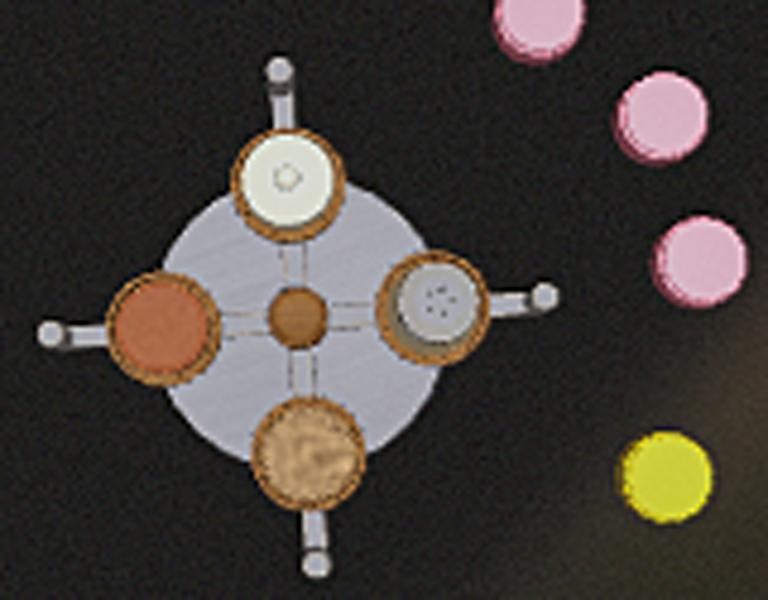

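All four jars stand in their holders. The posts are at salt (545,297), spice (50,334), mustard (280,71) and pinch (316,564), and the salt spoke is within about 0.2° of the goal.

```bash
python3 -c "
from h import *
print(job.finish_job())"
```

```text
the job is handed in; nothing more can be done
None
```

I turned the carousel about 107° clockwise by pushing the mustard pot's post. By the top camera the salt spoke points within about 0.2° of the board's centre, at rest, with all four jars still in their holders, and I handed the job in at about 11 s of robot time.

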